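Weigh the bur basket before sterilising

TASK

Weigh the steel basket of dental burs before it goes in the steriliser: hang it by its wire bail in the hook of the spring scale, easing its weight onto the spring at two or three centimetres a second so that the hook neither plunges nor jumps back, let go and let it settle. Then read the pointer and tip the tally lever all the way over, to its green end if the pointer rests in the green zone or to its red end if it rests in the red zone. Leave the basket hanging and do not disturb the bottles or the glass dish.

Things in the scene. Friction and masses are not known exactly. Their poses are not given: they have to be found in the camera images.
- basket: Loose open steel basket, 70 (x) by 90 (y) by 40 mm high, blue bur block inside, 0.2 to 0.7 kg in all. Origin: centre of its underside; z up. A 7 mm wire bail in its plane x = 0 rises from the two short walls: upright at y = +-43 mm to 80 mm high, then sloping in to an apex on the axis, 108 mm high. The hook goes under the apex along the basket's x, either way round.
- basket_eye (a point): Centre of the bail wire at its apex, 108 mm above the basket's underside; this rests in the hook. Same axes as the basket.
- basket_grip (a point): Grasp point in the orange grip block that stands on the apex, 133 mm above the basket's underside. The block is 16 (x) by 28 (y) by 34 mm high, from 111 to 145 mm. Pinched across its 28 mm (basket y), the fingers pass on either side of the hook.
- stand: Fixed stand of the spring scale: white foot plate 150 by 130 by 14 mm, aluminium column 26 by 36 mm, 383 mm high. Origin: on the column's axis at the table top; z up. The hook stands out on its -x side. By its +x+y corner a face plate looking out that way is painted, front and back, green above and red below, black line between.
- hook_seat (a point): Centre of the 8 mm hook wire at its 12 mm flat bottom: 100 mm to the stand's -x from the column's axis, 250 mm above the table when empty, sinking with the hook; axes as the stand's. The open end is 20 mm farther out (-x), wire centre 24 mm higher; towards the column the wire climbs 20 mm and runs level to the blue carriage, 78 mm away. The hung eye rests 8 mm above this point.
- hook (a joint): How far the hook has sunk, m: 0 empty, 0.13 lower stop. Spring 60 N/m: a hung basket rests at 0.03 to 0.112; it bobs 2 to 3 s. Up to 0.07 the pointer is in the green zone, beyond in the red (within 3 mm either will do). Harmful: hook speed over 0.09 m/s either way (basket let go before the spring carries it, or pressed down and let go), sinking past 0.125, basket pushing over 15 N.
- pointer (a point): Outer end of the scale's black pointer, which moves down with the hook in front of and behind the coloured face plate; level with the black line when the hook has sunk 0.07 m, 200 mm above the table.
- lever_base: Fixed grey tally box, 130 (x) by 70 (y) by 25 mm high, a green patch on top at its -x end and a red patch at its +x end, lever between. Origin: centre of its underside; z up.
- lever (a joint): Tally lever angle, rad: 0 = tipped fully to the green (-x) end, 0.5 = upright, about where it starts, 1.0 = fully to the red (+x) end, with firm stops at both. Turns about the box's y axis, 22 mm above the table; stays where it is left; about 1 N at the ball moves it. Counts as tipped below 0.12 or above 0.88.
- lever_tip (a point): Centre of the black 26 mm ball on the lever, 80 mm from the pivot; 102 mm above the table when upright, 92 mm and 38 mm to the side when fully tipped.
- amber_bottle: Bystander: amber glass bottle, 64 mm wide, 130 mm high; origin at its foot.
- white_bottle: Bystander: white plastic bottle, 48 mm wide, 100 mm high; origin at its foot.
- dish: Bystander: round glass dish of burs, 84 mm wide, 14 mm high, between the robot and the scale; origin at its foot.

How it is judged:
By the outcome, as a careful person would: the job done as asked, in the order asked, and still so for the second after the job is handed in, with the robot touching nothing.
It also fails if it takes over 72 s, if anything falls off the work surface, if the arm or the gripper's body presses on something with over 40 N, if the wrist force passes 120 N, or if a joint passes its speed limit or range.

ROBOT

A 6-joint arm with a two-finger parallel gripper is mounted at the origin on the work surface. World frame = base frame: x ahead of the robot, y to its left, z up, the work surface at z = 0. Lengths are in m, angles in rad, forces in N, time in s.
With the tool pointing down it reaches from about 0.275 to 0.725 m from the base axis. Payload 5.6 kg.
Tool frame: the origin (TCP) lies midway between the tips of the shut fingers; the grasp point (between the pads) lies 19 mm behind it; z points along the fingers, y is the line along which they close (so a half turn about z gives the same grasp; the last joint's range is limited). The gripper opens to 85 mm and grips with 20 to 120 N. Pads are 22 mm wide; open, the fingers measure 114 mm over their backs; the gripper's body (76 mm by 85 mm) begins 54 mm behind the grasp point. The pads swing forward as they close: fully open they stand 13 mm farther back than shut.
Start: joints at [-0.983, 0.255, 0.108, 0, -1.424, -0.285], TCP at [0.164, -0.525, 0.231] pointing down, gripper open.
Joint ranges: [-2.95, 2.95], [-1.21, 1.97], [-1.09, 1.5], [-2.87, 1.71], [-2.94, -0.07], [-3.05, 3.05]. Speed limits (rad/s): [2.57, 2.57, 3.14, 3.14, 3.14, 3.14].

INTERFACE

Orientations are given as [roll, pitch, yaw] about the fixed x, y, z axes, in that order (R = Rz(yaw) Ry(pitch) Rx(roll)).
In Python, from rig import bot, read_camera gives the robot as it stands. The module is installed in compiled form; this text tells all that it offers.
- The arm moves only by the shell command python3 -m pendant 'ROWS'. ROWS is a JSON object of lists of equal length, an entry for each row: "xyz": the shift along the world's x, y, z in cm, a list of three; "spin": the turn about the world's z in rad; "grip": the closure, from 0 (fully open) to 1 (shut). In form: {"xyz": [[tx, ty, tz], ...], "spin": [spin, ...], "grip": [grip, ...]}. A call has 1 to 5 rows; each row is the pose to reach, as a shift and turn from the pose commanded when the call began; what a row does not reach only later rows make up. A row lasts 1/8 s, in which the tool goes at most 62.5 mm and 10.7 degrees, less where a joint would pass 70% of its speed; a pose out of reach is approached as far as the arm can. A call with a gripper value outside its range is refused whole. The fingers move at their own pace and stop on an object; the grip force is fixed at half the most. Time passes only in rows, so rows that repeat a pose let the fingers close. It gives the time, the measured TCP pose, the force, the opening and the grip force at its end, in the units of the state.
- bot.get_obs(): the state, without advancing time (a new reading comes with each control period).
- read_camera(name): name is "scene" or "top" or "wrist"; returns a dict with "color" (480x640x3 uint8, red, green, blue), "fx", "fy", "cx", "cy" (pixels), "k1" (the pictures are not rectified: a ray, as slopes to the right and down, at radius r is drawn at 1 + k1 r^2 times it, then the intrinsics apply), "camera_from_world" (4x4, takes a point from world to camera coordinates). Camera axes: x right, y down, z forward; pixel columns grow to the right and rows downward; lengths in m; the calibration is good to about 2 mm. A picture is of the moment at which its call begins. There is no depth.
- bot.close_job(): hands the job in; it is judged then, once.
The state is a dict: "time": time; "qpos": joint angles; "joint_vel": joint speeds; "effort": joint torques, N m; "tool_pos": TCP position; "ee_rot": TCP orientation; "wrist_force": force on the tool from outside, world axes, zero at the start; "ft_torque": the same for the moment, N m; "grip_width": finger opening in m; "gripper_force": force on a finger pad.
Only numpy, scipy, OpenCV 4.12 (cv2) and the standard library are available. Lean on these libraries where they do the work, as an engineer would, in place of code of your own. Each camera call takes 0.05 s, during which the arm holds its last target. There are 200 camera calls.

## Working session

There is one attempt and no reset: what is moved stays moved. The work goes in short steps, Python scripts to look and compute and a shell command to move; the robot and the scene stay as the last step left them, time stands still between calls to the robot, and variables do not carry over. Pictures are saved under pics/ and viewed, at most 10 in all, crops included, and the job is handed in when it is done.

```bash
mkdir -p pics
cat > h.py <<'E'
import numpy as np,cv2,json
from rig import bot,read_camera
def snap(n,f):
    c=read_camera(n); cv2.imwrite(f,cv2.cvtColor(c["color"],cv2.COLOR_RGB2BGR)); 
    np.savez(f+".npz",**{k:c[k] for k in("fx","fy","cx","cy","k1","camera_from_world")}); return c
def ray(f,u,v):
    c=np.load(f+".npz"); xd=np.array([(u-c["cx"])/c["fx"],(v-c["cy"])/c["fy"]]);x=xd.copy()
    for _ in range(20): x=xd/(1+c["k1"]*(x@x))
    T=c["camera_from_world"];R=T[:3,:3];return -R.T@T[:3,3],R.T@np.array([x[0],x[1],1])
def atz(f,u,v,z):
    o,d=ray(f,u,v); return np.round(o+d*(z-o[2])/d[2],4)
def proj(f,p):
    c=np.load(f+".npz");T=c["camera_from_world"];q=T[:3,:3]@np.array(p)+T[:3,3];x=q[:2]/q[2];x=x*(1+c["k1"]*(x@x))
    return np.round([x[0]*c["fx"]+c["cx"],x[1]*c["fy"]+c["cy"]],1)
def tri(obs):
    A=np.zeros((3,3));b=np.zeros(3)
    for f,u,v in obs:
        o,d=ray(f,u,v);d=d/np.linalg.norm(d);M=np.eye(3)-np.outer(d,d);A+=M;b+=M@o
    return np.round(np.linalg.solve(A,b),4)
E
python3 - <<'E'
from h import *
for n in("scene","top"):
    snap(n,f"pics/{n}0.png"); o,d=ray(f"pics/{n}0.png",320,240); print(n,o,d)
print(bot.get_obs())
E
```

```text
scene [1.4350308  0.68379143 1.02202746] [-0.61480309 -0.49471412 -0.61423508]
top [ 0.33415456 -0.00681216  1.16132614] [ 0.22545254  0.03470588 -0.97392764]
{'time': 0.1, 'qpos': array([-9.83404605e-01,  2.55667313e-01,  1.07126719e-01, -4.23401429e-04,
       -1.42390937e+00, -2.84621618e-01]), 'joint_vel': array([ 0.0004945 , -0.00014731,  0.00257213,  0.00165919, -0.00106878,
       -0.0003662 ]), 'effort': array([-3.09455761e-03, -3.87606525e+01,  2.38468373e+01,  5.37799358e+00,
       -3.89577675e-03, -1.54340898e-05]), 'tool_pos': array([ 0.1639185 , -0.5245337 ,  0.23049401]), 'ee_rot': array([ 3.13988795e+00, -6.24436698e-05, -2.83888481e+00]), 'wrist_force': array([-0.46969075, -0.09758141,  0.32366451]), 'ft_torque': array([-0.03131143,  0.03369892, -0.00738517]), 'gripper_force': 0.0, 'grip_width': 0.08536131514342134}
```

View pics/scene0.png

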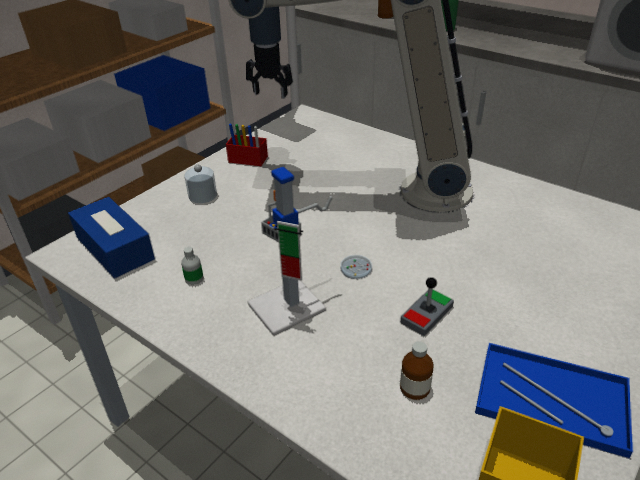

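View pics/top0.png

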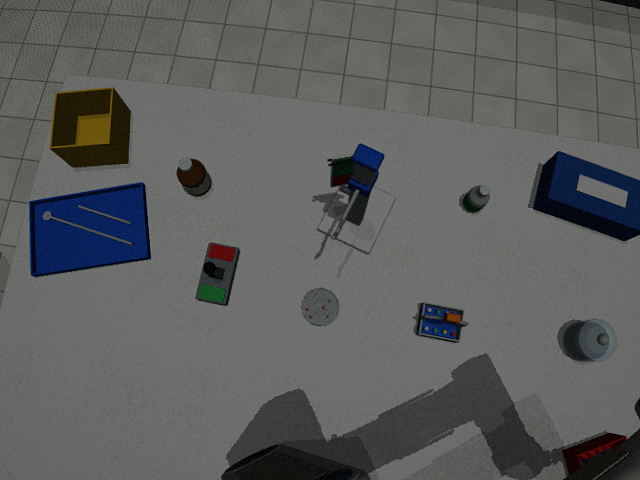

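The scene view shows the stand in the middle (column 285,200; hook end about 330,200), the dish at 356,267 and the lever ball at 431,283. The top view shows the basket at 441,322, the stand plate at 357,215 and the lever box at 218,273. Next I enlarge the key parts.

Run:
```python
from h import *
t=cv2.imread("pics/top0.png");s=cv2.imread("pics/scene0.png")
def crop(im,x,y,w,h,k): return cv2.resize(im[y:y+h,x:x+w],None,fx=k,fy=k,interpolation=cv2.INTER_CUBIC)
a=crop(t,405,290,67,60,6) #402x360
b=crop(t,310,135,100,125,4) #400x500
c=crop(t,190,235,60,75,3)
d=crop(s,250,160,90,60,4) #360x240 
W=np.zeros((600,800,3),np.uint8)
W[:360,:402]=a; W[:500,400:800]=b; W[360:600,:360]=d
cv2.imwrite("pics/c1.png",W)
# lever box corners etc on table
f="pics/top0.png"
for n,u,v,z in [("patch red",222,253,.025),("patch green",212,294,.025)]: print(n,atz(f,u,v,z))
print("ball tri",tri([(f,211,269),("pics/scene0.png",431,283)]))
print("dish",atz(f,320,307,.007),"amber top",tri([(f,185,164),("pics/scene0.png",420,350)]),"white",tri([(f,483,190),("pics/scene0.png",188,252)]))
print("plate corners",[atz(f,u,v,.014) for u,v in((396,199),(369,254),(317,229))])
```

```text
patch red [0.5381 0.2445 0.025 ]
patch green [0.4452 0.2499 0.025 ]
ball tri [0.4879 0.2461 0.0983]
dish [0.4522 0.0136 0.007 ] amber top [0.6992 0.3384 0.1223] white [ 0.7399 -0.3035  0.0927]
plate corners [array([ 0.7192, -0.1252,  0.014 ]), array([ 0.583 , -0.0785,  0.014 ]), array([0.624 , 0.0443, 0.014 ])]
```

View pics/c1.png

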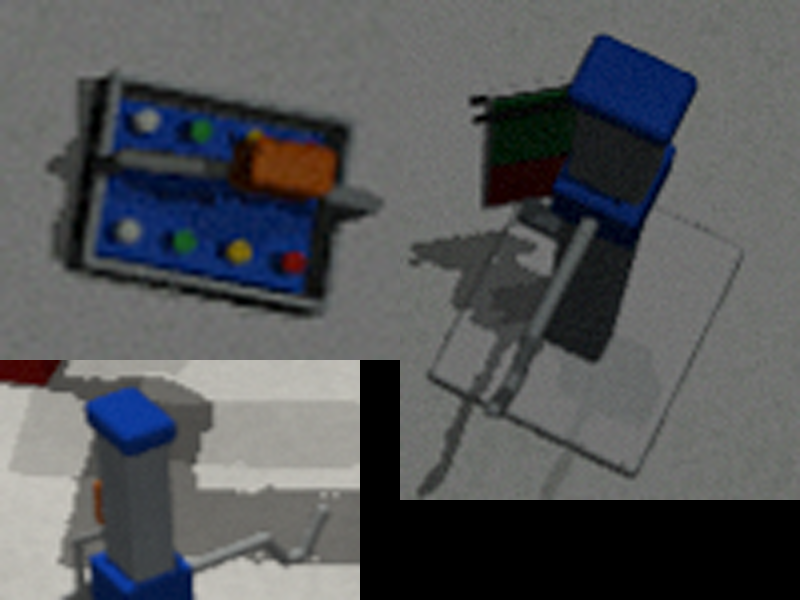

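The crop shows the orange block at about (453,318) in the top picture, with the bail running along the image's horizontal. The hook tip is at (333,237) in the top picture and (331,194) in the scene.

Run:
```python
from h import *
f="pics/top0.png";s="pics/scene0.png"
a=lambda u,v,z:atz(f,405+u/6,290+v/6,z)
b=lambda u,v,z:atz(f,310+(u-400)/4,135+v/4,z)
print("cap",b(634,90,.383))
print("tip tri",tri([(f,333.2,237),(s,331.2,194.2)]),b(493,408,.274)); 
print("arm",b(590,225,.270),b(530,345,.270))
C=[a(112,78,.04),a(350,120,.04),a(322,312,.04),a(76,265,.04)]
print("rim",C,np.mean(C,0)); 
d=(C[0]+C[3]-C[1]-C[2])/2;e=(C[0]+C[1]-C[2]-C[3])/2
print(np.linalg.norm(d),np.arctan2(-d[0],d[1]),np.linalg.norm(e),np.arctan2(e[1],e[0]))
print("block",a(290,168,.145),a(245,165,.13),"apex", a(240,163,.108))
```

```text
cap [ 0.6581 -0.0368  0.383 ]
tip tri [0.5456 0.0035 0.2819] [0.548  0.0028 0.274 ]
arm [ 0.6381 -0.029   0.27  ] [ 0.5794 -0.0095  0.27  ]
rim [array([ 0.4868, -0.2057,  0.04  ]), array([ 0.4828, -0.2926,  0.04  ]), array([ 0.4139, -0.2883,  0.04  ]), array([ 0.4194, -0.1995,  0.04  ])] [ 0.450725 -0.246525  0.04    ]
0.08797832119334854 -0.054016838034520176 0.06835192023637672 -0.07688409952783495
block [ 0.451  -0.2475  0.145 ] [ 0.4518 -0.2361  0.13  ] apex [ 0.4548 -0.2393  0.108 ]
```

```bash
python3 -m pendant '{"xyz":[[4,4,0],[8,8,0],[12,12,0],[16,16,0],[20,20,0]],"spin":[-0.07,-0.15,-0.22,-0.3,-0.37],"grip":[0,0,0,0,0]}' | tail -c 300
python3 -m pendant '{"xyz":[[4,4,0],[8.7,7.7,0],[8.7,7.7,0],[8.7,7.7,0]],"spin":[0,0,0,0],"grip":[0,0,0,0]}'
python3 - <<'E'
from h import *
snap("wrist","pics/w1.png"); f="pics/w1.png"
for p in [(.451,-.247,.145),(.451,-.247,.108)]: print(proj(f,p))
E
```

```text
time: 0.72
tool_pos: [0.3649, -0.3233, 0.231]
ee_rot: [3.141, -0.0, 3.072]
wrist_force: [-0.0, -0.7, -0.3]
grip_width: 0.0853
gripper_force: 0.0
time: 1.23
tool_pos: [0.4508, -0.2478, 0.2309]
ee_rot: [3.141, -0.001, 3.075]
wrist_force: [-0.4, -0.2, 0.8]
grip_width: 0.0857
gripper_force: 0.0
[322.8 251.4]
[322.7 234.6]
```

View pics/w1.png

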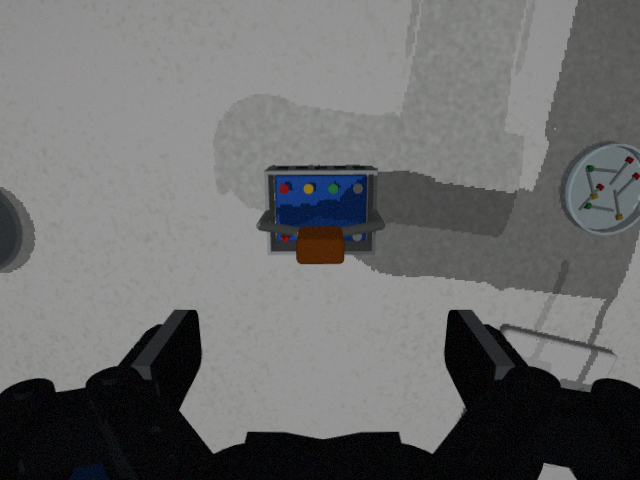

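The wrist view shows the block centred at (320,245), within about 2 mm of my prediction, and the bail level from (262,225) to (382,225). The alignment is good, so I descend and grip.

```bash
python3 -m pendant '{"xyz":[[0,0,-4],[0,0,-8],[0,0,-11],[0,0,-11.5],[0,0,-11.5]],"spin":[0,0,0,0,0],"grip":[0,0,0,0,0]}'
python3 -m pendant '{"xyz":[[0,0,0],[0,0,0],[0,0,0],[0,0,0],[0,0,0]],"spin":[0,0,0,0,0],"grip":[0.8,0.8,0.8,0.8,0.8]}'
python3 -m pendant '{"xyz":[[0,0,0],[0,0,0],[0,0,0.5],[0,0,1],[0,0,2]],"spin":[0,0,0,0,0],"grip":[1,1,1,1,1]}'
```

```text
time: 1.9
tool_pos: [0.451, -0.2488, 0.1173]
ee_rot: [-3.141, 0.001, 3.074]
wrist_force: [0.0, -0.1, -0.2]
grip_width: 0.0854
gripper_force: 0.0
time: 2.52
tool_pos: [0.4513, -0.2485, 0.1169]
ee_rot: [-3.141, 0.001, 3.075]
wrist_force: [-0.4, -2.7, 4.0]
grip_width: 0.0268
gripper_force: 60.9
time: 3.15
tool_pos: [0.4501, -0.2473, 0.1354]
ee_rot: [3.14, -0.003, 3.074]
wrist_force: [0.0, 0.3, -5.8]
grip_width: 0.0275
gripper_force: 59.7
```

```bash
python3 -m pendant '{"xyz":[[0,0,2],[0,0,5.5],[0,0,9],[0,0,12.5],[0,0,15]],"spin":[0,0,0,0,0],"grip":[1,1,1,1,1]}' | head -2
python3 -m pendant '{"xyz":[[0,1,1],[0,4,2],[0,8,2],[1,12,2],[1.5,16,2]],"spin":[0,-0.05,-0.1,-0.15,-0.2],"grip":[1,1,1,1,1]}'| head -2
python3 -m pendant '{"xyz":[[1,4,0],[2,8,0],[2.4,10.5,0],[2.4,11,0],[2.4,11,0]],"spin":[-0.03,-0.06,-0.06,-0.06,-0.06],"grip":[1,1,1,1,1]}'
python3 -m pendant '{"xyz":[[0,0,0],[0,0,0],[0,0,0],[0,0,0]],"spin":[0,0,0,0],"grip":[1,1,1,1]}'
python3 - <<'E'
from h import *
p=bot.get_obs(); print(p["tool_pos"],p["wrist_force"])
W=np.zeros((600,800,3),np.uint8)
for i,(n,x,y,w,h) in enumerate([("scene",270,150,130,100),("top",270,150,133,200)]):
    f=f"pics/{n}2.png"; snap(n,f); im=cv2.imread(f)[y:y+h,x:x+w]; k=3; im=cv2.resize(im,None,fx=k,fy=k,interpolation=cv2.INTER_CUBIC)
    W[:im.shape[0],i*400:i*400+im.shape[1]]=im[:,:400]
im=cv2.cvtColor(read_camera("wrist")["color"],cv2.COLOR_RGB2BGR); W[310:600,:387]=cv2.resize(im,(387,290))
cv2.imwrite("pics/c2.png",W)
E
```

```text
time: 3.78
tool_pos: [0.4511, -0.2478, 0.2883]
time: 4.4
tool_pos: [0.4655, -0.0858, 0.3053]
time: 5.03
tool_pos: [0.4894, 0.0224, 0.3057]
ee_rot: [-3.141, -0.001, 2.815]
wrist_force: [-0.3, -0.9, -5.8]
grip_width: 0.0272
gripper_force: 60.6
time: 5.52
tool_pos: [0.49, 0.0218, 0.3063]
ee_rot: [3.141, 0.0, 2.814]
wrist_force: [-0.1, -0.0, -5.8]
grip_width: 0.0268
gripper_force: 60.6
[0.49001214 0.02183147 0.30632224] [-5.62810372e-02 -3.78390419e-03 -5.83094003e+00]
```

View pics/c2.png

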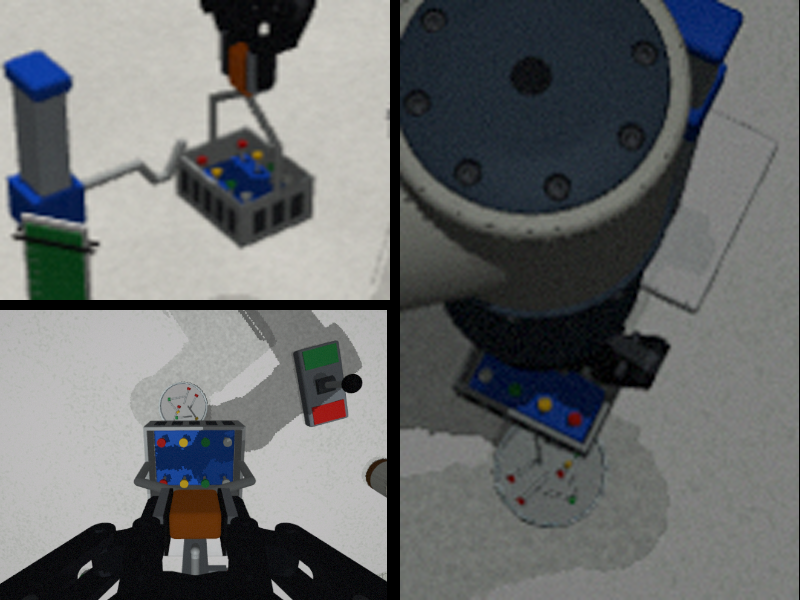

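The scene crop shows the bail upright and facing the hook, with the basket level. The wrist crop shows the hook tip (195,560) in line with the block (195,515). I check the seat projection next.

Run:
```python
from h import *
x=np.array([.9476,-.3193,0])
for s in (np.array([.5645,-.004,.25]),):
  for nm,p in(("seat-6",s-.006*x),("seat+6",s+.006*x),("tip",s-.02*x+[0,0,.024]),("lev",s+.03*x+[0,0,.02])):
    q=proj("pics/scene2.png",p); print(nm,q,(q-[270,150])*3, "w/in c1",)
```

```text
seat-6 [325.6 207.6] [166.8 172.8] w/in c1
seat+6 [321.2 209.3] [153.6 177.9] w/in c1
tip [330.5 196.9] [181.5 140.7] w/in c1
lev [312.2 205.5] [126.6 166.5] w/in c1
```

```bash
python3 -m pendant '{"xyz":[[1.2,-0.4,-0.1],[2.4,-0.8,-0.2],[3.6,-1.2,-0.2],[4.8,-1.6,-0.2],[6,-2.05,-0.2]],"spin":[0,0,0,0,0],"grip":[1,1,1,1,1]}' | tail -4
python3 -m pendant '{"xyz":[[1,-0.35,0],[1.5,-0.5,0],[1.5,-0.5,0],[1.5,-0.5,0]],"spin":[0,0,0,0],"grip":[1,1,1,1]}'
python3 - <<'E'
from h import *
p=bot.get_obs(); print(p["tool_pos"],p["wrist_force"])
f="pics/scene3.png"; snap("scene",f); im=cv2.imread(f)[160:260,265:385]
W=cv2.resize(im,None,fx=5,fy=5,interpolation=cv2.INTER_CUBIC); cv2.imwrite("pics/c3.png",W)
E
```

```text
ee_rot: [-3.141, -0.0, 2.814]
wrist_force: [0.2, -0.2, -6.7]
grip_width: 0.0268
gripper_force: 60.7
time: 6.8
tool_pos: [0.5648, -0.0033, 0.3045]
ee_rot: [3.141, 0.0, 2.815]
wrist_force: [-0.3, 0.8, -7.0]
grip_width: 0.0267
gripper_force: 60.7
[ 0.56480106 -0.00334976  0.30446877] [-0.32716155  0.79589207 -6.99347366]
```

View pics/c3.png

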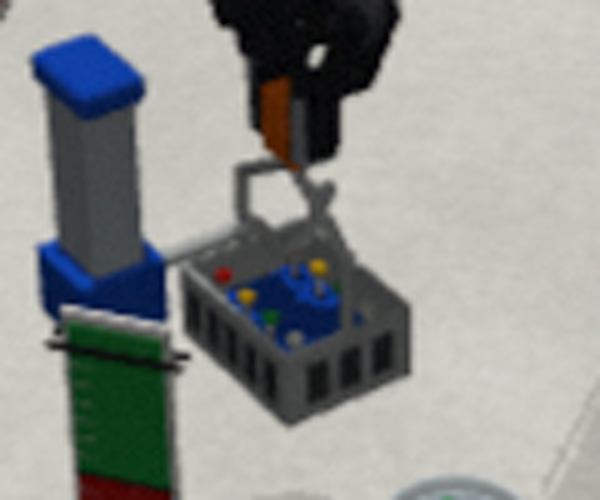

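The hook tip (325,190) is through the bail and the apex (298,168) lies inboard of it, as wanted. I lower now.

```bash
python3 -m pendant '{"xyz":[[0,0,-0.8],[0,0,-1.6],[0,0,-2.4],[0,0,-2.8],[0,0,-3.1]],"spin":[0,0,0,0,0],"grip":[1,1,1,1,1]}' | sed -n '2p;4p'
python3 -m pendant '{"xyz":[[0,0,-0.3],[0,0,-0.6],[0,0,-0.9],[0,0,-1.2],[0,0,-1.5]],"spin":[0,0,0,0,0],"grip":[1,1,1,1,1]}' | sed -n '2p;4p'
python3 -m pendant '{"xyz":[[0,0,-0.3],[0,0,-0.6],[0,0,-0.9],[0,0,-1.2],[0,0,-1.5]],"spin":[0,0,0,0,0],"grip":[1,1,1,1,1]}' | sed -n '2p;4p'
```

```text
tool_pos: [0.565, -0.0035, 0.273]
wrist_force: [0.2, -0.4, -6.4]
tool_pos: [0.5651, -0.0035, 0.2582]
wrist_force: [0.1, 1.3, -5.7]
tool_pos: [0.5651, -0.0035, 0.2432]
wrist_force: [0.8, 0.9, -5.2]
```

```bash
for i in 1; do python3 -m pendant '{"xyz":[[0,0,-0.3],[0,0,-0.6],[0,0,-0.9],[0,0,-1.2],[0,0,-1.5]],"spin":[0,0,0,0,0],"grip":[1,1,1,1,1]}' | sed -n '2p;4p'; done
python3 -m pendant '{"xyz":[[0,0,-0.3],[0,0,-0.6],[0,0,-0.9],[0,0,-1.2],[0,0,-1.5]],"spin":[0,0,0,0,0],"grip":[1,1,1,1,1]}' | sed -n '2p;4p'
python3 -m pendant '{"xyz":[[0,0,-0.3],[0,0,-0.6],[0,0,-0.6],[0,0,-0.6],[0,0,-0.6]],"spin":[0,0,0,0,0],"grip":[1,1,1,1,1]}' | sed -n '2p;4p'
python3 -c "
from h import *
print(proj('pics/scene3.png',[.5645,-.004,.15]))
f='pics/scene4.png'; snap('scene',f); im=cv2.imread(f)[160:310,245:395]
cv2.imwrite('pics/c4.png',cv2.resize(im,None,fx=4,fy=4,interpolation=cv2.INTER_CUBIC))
for i in range(6): print(bot.get_obs()['wrist_force'])"
```

```text
tool_pos: [0.5651, -0.0035, 0.2282]
wrist_force: [-0.2, -1.0, -3.7]
tool_pos: [0.5651, -0.0035, 0.2132]
wrist_force: [0.6, -0.4, -3.3]
tool_pos: [0.5651, -0.0035, 0.2074]
wrist_force: [2.1, 0.4, -3.0]
[324.2 242.7]
[ 1.4394925  -0.45206078 -2.77306556]
[ 1.4394925  -0.45206078 -2.77306556]
[ 1.4394925  -0.45206078 -2.77306556]
[ 1.4394925  -0.45206078 -2.77306556]
[ 1.4394925  -0.45206078 -2.77306556]
[ 1.4394925  -0.45206078 -2.77306556]
```

View pics/c4.png

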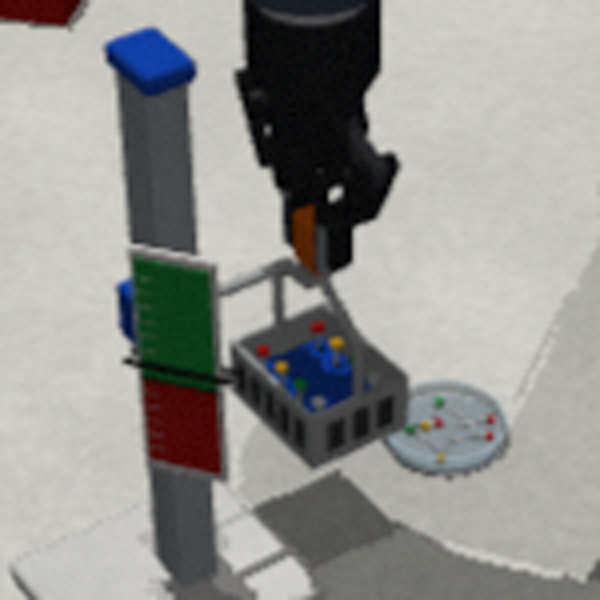

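The crop shows the pointer just above the black line (180,370), so the sink is about 0.06 as computed. The load readings fit a final sink of about 0.10, so I continue easing down 4 cm.

```bash
python3 -m pendant '{"xyz":[[0,0,-0.3],[0,0,-0.6],[0,0,-0.9],[0,0,-1.2],[0,0,-1.5]],"spin":[0,0,0,0,0],"grip":[1,1,1,1,1]}' | sed -n '2p;4p'
python3 -m pendant '{"xyz":[[0,0,-0.3],[0,0,-0.6],[0,0,-0.9],[0,0,-1.2],[0,0,-1.5]],"spin":[0,0,0,0,0],"grip":[1,1,1,1,1]}' | sed -n '2p;4p'
python3 -m pendant '{"xyz":[[0,0,-0.3],[0,0,-0.6],[0,0,-0.8],[0,0,-0.8]],"spin":[0,0,0,0],"grip":[1,1,1,1]}' | sed -n '2p;4p'
for i in 1 2 3; do python3 -m pendant '{"xyz":[[0,0,0]],"spin":[0],"grip":[1]}' | sed -n '2p;4p';done
```

```text
tool_pos: [0.5651, -0.0035, 0.1922]
wrist_force: [0.7, -0.4, -2.7]
tool_pos: [0.5651, -0.0035, 0.1772]
wrist_force: [0.9, -0.6, -1.6]
tool_pos: [0.5651, -0.0035, 0.1692]
wrist_force: [1.7, -0.3, -0.4]
tool_pos: [0.5651, -0.0035, 0.1694]
wrist_force: [2.1, 0.5, -0.9]
tool_pos: [0.5651, -0.0035, 0.1694]
wrist_force: [2.0, 0.0, -0.8]
tool_pos: [0.5651, -0.0035, 0.1694]
wrist_force: [1.0, 0.5, -1.5]
```

```bash
python3 -m pendant '{"xyz":[[0.1,-0.03,-0.2],[0.2,-0.06,-0.4],[0.2,-0.06,-0.6],[0.2,-0.06,-0.6],[0.2,-0.06,-0.6]],"spin":[0,0,0,0,0],"grip":[1,1,1,1,1]}' | sed -n '2p;4p'
for i in 1 2 3; do python3 -m pendant '{"xyz":[[0,0,0]],"spin":[0],"grip":[1]}' | sed -n '2p;4p';done
```

```text
tool_pos: [0.5667, -0.004, 0.1631]
wrist_force: [-3.3, 2.2, -0.2]
tool_pos: [0.5668, -0.0041, 0.1633]
wrist_force: [-3.6, 2.2, -0.3]
tool_pos: [0.5669, -0.0041, 0.1633]
wrist_force: [-4.4, 1.4, -0.3]
tool_pos: [0.5669, -0.0041, 0.1633]
wrist_force: [-4.9, 1.6, -0.2]
```

```bash
python3 -m pendant '{"xyz":[[-0.07,0.02,0],[-0.14,0.05,0],[-0.14,0.05,0],[-0.14,0.05,0]],"spin":[0,0,0,0],"grip":[1,1,1,1]}' | sed -n '2p;4p'
for i in 1 2 3; do python3 -m pendant '{"xyz":[[0,0,0]],"spin":[0],"grip":[1]}' | sed -n '2p;4p';done
```

```text
tool_pos: [0.5666, -0.0039, 0.1638]
wrist_force: [1.5, -0.8, -0.0]
tool_pos: [0.5665, -0.0038, 0.1638]
wrist_force: [3.2, -1.0, -0.0]
tool_pos: [0.5665, -0.0038, 0.1637]
wrist_force: [2.9, -2.1, -0.3]
tool_pos: [0.5663, -0.0037, 0.1636]
wrist_force: [3.8, -1.1, -0.1]
```

```bash
python3 -m pendant '{"xyz":[[0.06,-0.02,0],[0.06,-0.02,0]],"spin":[0,0],"grip":[1,1]}' | sed -n '2p;4p'
python3 -m pendant '{"xyz":[[0,0,0],[0,0,0],[0,0,0],[0,0,0]],"spin":[0,0,0,0],"grip":[0.4,0.2,0.1,0]}' | sed -n '2,5p'
python3 -c "
from h import *
f='pics/scene5.png'; snap('scene',f); im=cv2.imread(f)[200:320,265:365]
cv2.imwrite('pics/c5.png',cv2.resize(im,None,fx=5,fy=5,interpolation=cv2.INTER_CUBIC))"
```

```text
tool_pos: [0.5663, -0.0037, 0.1632]
wrist_force: [2.9, -1.0, 0.1]
tool_pos: [0.5661, -0.0037, 0.1632]
ee_rot: [-3.142, -0.0, 2.814]
wrist_force: [0.2, -0.6, 0.7]
grip_width: 0.0856
```

View pics/c5.png

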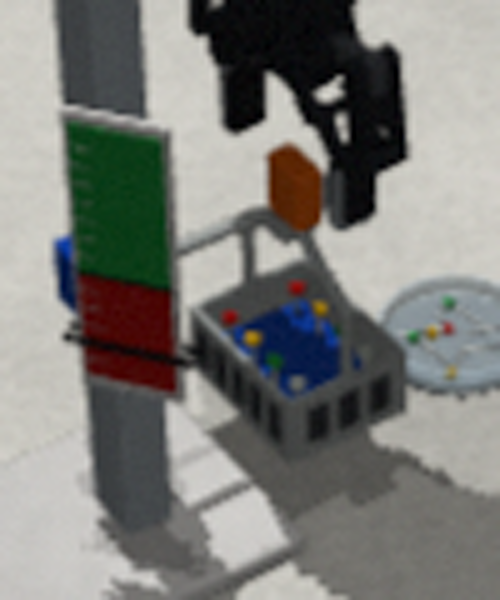

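The crop shows the basket hanging free in the hook, the fingers clear of the block, and the pointer (130,348) well inside the red below the line (120,285). I retreat upward, then go to the -x side of the lever ball.

```bash
python3 -m pendant '{"xyz":[[0,0,0.7],[0,0,2],[0,0,4],[0,0,7],[0,0,10]],"spin":[0,0,0,0,0],"grip":[0,0,0,0,0]}' | sed -n '2p;4p'
python3 -m pendant '{"xyz":[[0,0,3],[-1,1,5],[-4,5,5],[-7,9,5],[-10,13,5]],"spin":[0,0,0.05,0.1,0.15],"grip":[0,0,0,0,0.3]}' | sed -n '2p;4p'
python3 -m pendant '{"xyz":[[-2,4,0],[-3.6,8,0],[-3.6,12,0],[-3.6,12,-3],[-3.6,12,-7]],"spin":[0.04,0.08,0.12,0.12,0.12],"grip":[1,1,1,1,1]}' | sed -n '2p;4,5p'
python3 - <<'E'
from h import *
print(bot.get_obs()["tool_pos"],bot.get_obs()["ee_rot"])
W=np.zeros((480,800,3),np.uint8)
for i,(n,x,y,w,h) in enumerate([("scene",240,200,200,240),("top",190,140,200,240)]):
    f=f"pics/{n}6.png"; snap(n,f); W[:,i*400:i*400+400]=cv2.resize(cv2.imread(f)[y:y+h,x:x+w],(400,480),interpolation=cv2.INTER_CUBIC)
cv2.imwrite("pics/c6.png",W)
E
```

```text
tool_pos: [0.5663, -0.0039, 0.2654]
wrist_force: [0.3, -0.2, 0.4]
tool_pos: [0.4653, 0.1271, 0.3145]
wrist_force: [0.5, 0.4, 0.1]
tool_pos: [0.4307, 0.2474, 0.2442]
wrist_force: [0.3, 0.8, -1.0]
grip_width: 0.0
[0.43071251 0.24738845 0.24424298] [3.13892390e+00 2.70527114e-03 3.08565382e+00]
```

View pics/c6.png

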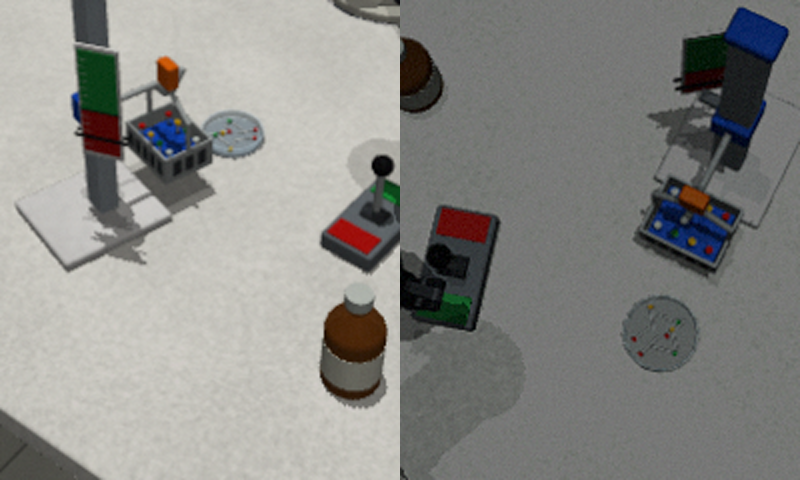

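The basket is hanging still, with the pointer in the red (105,138 in the scene crop). The fingers are on the -x side of the ball (440,255 in the top crop). I descend and push to the red end.

```bash
python3 -m pendant '{"xyz":[[0,0,-5],[0,0,-10],[0,0,-14],[0,0,-15.6],[0,0,-15.6]],"spin":[0,0,0,0,0],"grip":[1,1,1,1,1]}' | sed -n '2p;4p'
python3 -m pendant '{"xyz":[[1,0,0],[2,-0.1,0],[3,-0.1,0],[4,-0.2,0],[5,-0.3,0]],"spin":[0,0,0,0,0],"grip":[1,1,1,1,1]}' | sed -n '2p;4p'
python3 -m pendant '{"xyz":[[0.7,0,0],[1.2,0,0],[1.7,-0.1,0],[2,-0.1,0]],"spin":[0,0,0,0],"grip":[1,1,1,1]}' | sed -n '2p;4p'
```

```text
tool_pos: [0.4309, 0.2465, 0.0883]
wrist_force: [-0.4, 0.5, 0.2]
tool_pos: [0.4809, 0.2432, 0.0873]
wrist_force: [-1.0, 1.0, 1.5]
tool_pos: [0.5003, 0.2421, 0.0872]
wrist_force: [-1.4, -0.0, -1.0]
```

Contact force is about 1 N, so the lever isn't at its stop yet. I keep going in small steps.

```bash
for i in 1; do python3 -m pendant '{"xyz":[[0.3,0,0],[0.3,0,0]],"spin":[0,0],"grip":[1,1]}' | sed -n '2p;4p'; done
python3 -m pendant '{"xyz":[[0.2,0,0],[0.2,0,0]],"spin":[0,0],"grip":[1,1]}' | sed -n '2p;4p'
python3 -m pendant '{"xyz":[[0.2,0,0],[0.2,0,0]],"spin":[0,0],"grip":[1,1]}' | sed -n '2p;4p'
```

```text
tool_pos: [0.5035, 0.2423, 0.0874]
wrist_force: [-0.7, -0.2, -0.1]
tool_pos: [0.5053, 0.2423, 0.0873]
wrist_force: [-0.8, 1.0, 0.0]
tool_pos: [0.5066, 0.2422, 0.0872]
wrist_force: [-4.1, 0.1, 0.7]
```

The force jumped to 4 N at the stop. I back off, rise, and check.

```bash
python3 -m pendant '{"xyz":[[-2,0,0],[-6,0,0],[-8,0,3],[-8,0,8],[-8,0,13]],"spin":[0,0,0,0,0],"grip":[1,1,1,1,1]}' | sed -n '1,2p;4p'
python3 - <<'E'
from h import *
W=np.zeros((480,800,3),np.uint8)
for i,(n,x,y,w,h) in enumerate([("scene",270,200,200,240),("top",190,140,200,240)]):
    f=f"pics/{n}7.png"; snap(n,f); W[:,i*400:i*400+400]=cv2.resize(cv2.imread(f)[y:y+h,x:x+w],(400,480),interpolation=cv2.INTER_CUBIC)
cv2.imwrite("pics/c7.png",W)
E
```

```text
time: 20.55
tool_pos: [0.4275, 0.2423, 0.2194]
wrist_force: [0.9, 0.7, 0.2]
```

View pics/c7.png

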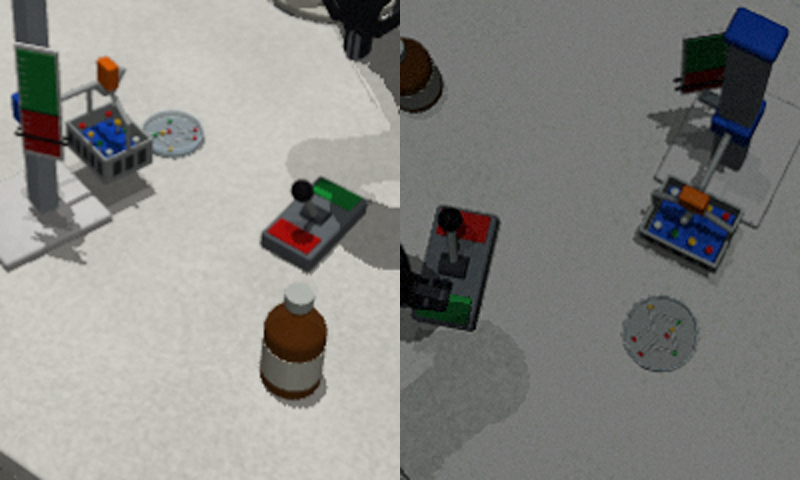

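The lever ball now sits over the red end (302,190 in the scene crop), the basket hangs with the pointer in the red, and the arm is clear of everything.

```bash
python3 -c "
from rig import bot
print(bot.close_job())"
```

```text
the job is handed in; nothing more can be done
None
```

The basket is hanging settled in the scale hook with the pointer in the red zone (sunk roughly 0.105 m). I tipped the tally lever to its red stop and handed the job in at about 20.6 s; the dish and amber bottle look undisturbed in the last pictures, and the white bottle, which is out of those pictures, was never near the arm's path.

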